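Third hand: load a ball camera and hold its housing against a spring fence

TASK

Lower the white ball camera gently, lens up, into the deep round bore of its grey metal housing, keeping hold of it until it is at the bottom, then let go of it. Then slide the housing along the bench and press its front face flat and centred against the silver spring pad of the blue fence, and finish while still holding it there, standing flat on the bench, with a steady push that keeps the black pointer over the green band (about 8 N) and never lets it reach the red, so that a colleague can drive the screws. Only the housing may press the pad, and the other things on the bench stay where they are.

Things in the scene. Friction and masses are not known exactly. Their poses are not given: they have to be found in the camera images.
- camera: Ball camera, 0.13 kg, 92 mm tall, upright on the bench in one of three places (tub and fluxpot have the others): white ball, diameter 44, centre 17 mm up, on a flat foot of diameter 28; above it a black upright lens barrel, diameter 26, from 35 to 92 mm above the foot. Origin: centre of the foot's underside; z up along the barrel.
- camera_barrel (a point): Grip point on the camera's barrel axis, 74 mm above its foot (fingertips 19 mm lower then stay clear of ball and housing rim).
- housing: Grey metal housing, loose, 0.20 to 0.33 kg: block 68 x 68 mm, 56 high, with a round bore from above, diameter 56, 50 deep (inner floor 6 mm up). A bracket arm 28 wide (y), 34 high, runs on the bench from the block's rear at x = -34 to -114 mm; grip it from above across y. Origin: centre of the block's underside, below the bore; flat front face at x = +34 mm.
- housing_mouth (a point): Centre of the bore's mouth, 56 mm above the housing's underside.
- housing_arm (a point): Grip point on the bracket arm, at x = -80 mm, y = 0 of the housing, 20 mm above the bench.
- fence: Fence fixed to the bench: blue block 100 mm wide, 62 high, with a silver spring pad (90 wide, 6 to 58 mm up) in front and a white scale with green and red bands on top. Origin: on the bench below the middle of the unpressed pad's front face; +x is the pressing direction, into the fence; free space at -x.
- pad_face (a point): Middle of the spring pad's front face, 30 mm above the bench, moving with the pad; axes as the fence's.
- pad (a joint): How far the pad is pushed in, m: 0 free, stop at 0.016, spring 1200 N/m without preload. The black pointer is over the green band from 0.004 to 0.010 (5 to 12 N) and over the red from 0.013.
- tub: White round tub, diameter 60, 49 mm high, green ring on its lid. Origin: centre of its underside. A bystander: leave it where it is.
- fluxpot: Small amber jar with blue cap, diameter 50, 46 mm high. Origin: centre of its underside. A bystander: leave it where it is.
- frames: Stack of aluminium test frames, 82 x 82 x 80 mm. Origin: centre of its underside. A bystander: leave it where it is.
- toolpot: Amber glass pot with tools, diameter 76, 150 mm high with the tools. Origin: centre of its underside. A bystander: leave it where it is.
- mug: White mug, rim diameter 80, 95 mm high. Origin: centre of its underside. A bystander: leave it where it is.
- board: Green circuit board, 70 x 50 x 6 mm. Origin: centre of its underside. A bystander: leave it where it is.
- driver: Screwdriver with red handle, lying, 200 mm long, 26 thick. Origin: centre of its underside. A bystander: leave it where it is.

How it is judged:
By the outcome, as a careful person would: the job done as asked, in the order asked, and still so for the second after the job is handed in, while the arm keeps its last pose, push and grip.
It also fails if it takes over 51 s, if anything falls off the work surface, if the arm or the gripper's body presses on something with over 40 N, if the wrist force passes 120 N, or if a joint passes its speed limit or range.

ROBOT

A 6-joint arm with a two-finger parallel gripper is mounted at the origin on the work surface. World frame = base frame: x ahead of the robot, y to its left, z up, the work surface at z = 0. Lengths are in m, angles in rad, forces in N, time in s.
With the tool pointing down it reaches from about 0.35 to 0.975 m from the base axis. Payload 4.9 kg.
Tool frame: the origin (TCP) lies at the very end of the fingers, on their centre line; the grasp point (between the pads) lies 19 mm behind it; z points along the fingers, y is the line along which they close (so a half turn about z gives the same grasp; the last joint's range is limited). The gripper opens to 85 mm and grips with 20 to 120 N. Pads are 22 mm wide; open, the fingers measure 114 mm over their backs; the gripper's body (76 mm by 85 mm) begins 54 mm behind the grasp point. The pads swing forward as they close: fully open they stand 13 mm farther back than shut.
Start: joints at [-1.308, 0.053, 1.613, -0, 1.476, -0.119], TCP at [0.233, -0.58, 0.231] pointing down, gripper open.
Joint ranges: [-3.01, 3.01], [-1.01, 2.22], [0.06, 2.58], [-1.02, 4.17], [0.09, 2.62], [-3.14, 3.14]. Speed limits (rad/s): [2.57, 2.57, 3.14, 3.14, 3.14, 3.14].

INTERFACE

Orientations are given as a rotation vector (axis times angle).
In Python, from station import get_obs, optics, ctrl gives the robot as it stands.
- The arm moves only by the shell command python3 -m pendant 'ROWS' [FORCE]. ROWS is JSON, a list of rows, each a list of 3 entries, a list of its own where there are three numbers: the shift along the tool's x, y, z in mm, then the turn, a rotation vector about the tool's x, y, z in rad, then the opening, from 0 (shut) to 1 (fully open). A call has 1 to 12 rows; each row shifts and turns the commanded pose from where the row before left it, along the tool's axes as they then stand; what a row does not reach is not made up. A row lasts 1/12 s, in which the tool goes at most 41.7 mm and 7.16 degrees, less where a joint would pass 70% of its speed; a pose out of reach is approached as far as the arm can. A call is refused whole if a number of a shift passes 41.7 or a number of a turn 0.125, either way. A call with a gripper value outside its range is refused whole. The fingers move at their own pace and stop on an object; FORCE is the grip in N (left out, the last holds). Time passes only in rows, so rows that do not move let the fingers close. It gives the time, the measured TCP pose, the force, the opening and the grip force at its end, in the units of the state.
- get_obs(): the state, without advancing time (a new reading comes with each control period).
- optics.get_image(name): name is "scene" or "top"; returns the picture (480x640x3 uint8, red, green, blue); there is no depth.
- optics.camera_model(name): a dict with "fx", "fy", "cx", "cy" (pixels), "cam_to_world" (4x4, takes a point from camera to world coordinates). Camera axes: x right, y up, looking along -z (the intrinsics and any distortion apply to the point x, -y, -z); pixel columns grow to the right and rows downward; lengths in m; the calibration is good to about 2 mm. A picture is of the moment at which its call begins. camera_model takes no time and is no camera call.
- ctrl.finish_job(): hands the job in; it is judged then, once.
The state is a dict: "t": time; "q": joint angles; "dq": joint speeds; "effort": joint torques, N m; "tool_pos": TCP position; "tool_rot": TCP orientation; "contact_force": force on the tool from outside, world axes, zero at the start; "wrist_torque": the same for the moment, N m; "opening": finger opening in m; "grip_force": force on a finger pad.
Only numpy, scipy, OpenCV 4.12 (cv2) and the standard library are available. Lean on these libraries where they do the work, as an engineer would, in place of code of your own. Each camera call takes 0.05 s, during which the arm holds its last target. There are 200 camera calls.

## Working session

There is one attempt and no reset: what is moved stays moved. The work goes in short steps, Python scripts to look and compute and a shell command to move; the robot and the scene stay as the last step left them, time stands still between calls to the robot, and variables do not carry over. Pictures are saved under pics/ and viewed, at most 10 in all, crops included, and the job is handed in when it is done.

```bash
mkdir -p pics; python3 - <<'E'
from station import get_obs, optics, ctrl
import cv2, numpy as np
for n in ("scene","top"):
    im=optics.get_image(n); cv2.imwrite(f"pics/{n}0.png",im[:,:,::-1]); m=optics.camera_model(n); print(n,{k:(np.round(v,4).tolist()) if not isinstance(v,str) else v for k,v in m.items()})
o=get_obs(); print({k:np.round(v,3).tolist() for k,v in o.items()})
E
```

```text
scene {'fx': 561.5134, 'fy': 561.5134, 'cx': 318.0047, 'cy': 235.0464, 'cam_to_world': [[-0.6467, -0.6376, 0.4187, 1.1366], [0.7627, -0.5414, 0.3538, 0.4186], [0.0011, 0.5481, 0.8364, 1.1142], [0.0, 0.0, 0.0, 1.0]]}
top {'fx': 503.0676, 'fy': 503.0676, 'cx': 331.2022, 'cy': 247.278, 'cam_to_world': [[-0.0142, 0.9953, -0.0959, 0.5055], [-0.9999, -0.0149, -0.0065, -0.0274], [-0.0079, 0.0958, 0.9954, 1.1669], [0.0, 0.0, 0.0, 1.0]]}
{'t': 0.1, 'q': [-1.308, 0.053, 1.614, -0.0, 1.476, -0.119], 'dq': [-0.001, -0.002, -0.004, -0.002, 0.001, -0.0], 'effort': [0.0, -39.49, -37.136, -0.0, 0.004, -0.0], 'tool_pos': [0.233, -0.579, 0.23], 'tool_rot': [-3.083, -0.596, 0.0], 'contact_force': [-0.404, -0.532, 0.024], 'wrist_torque': [0.011, 0.01, -0.005], 'grip_force': 0.0, 'opening': 0.085}
```

View pics/scene0.png

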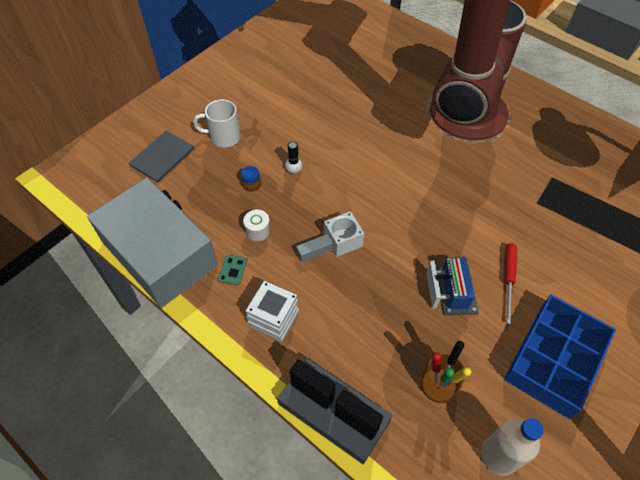

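View pics/top0.png

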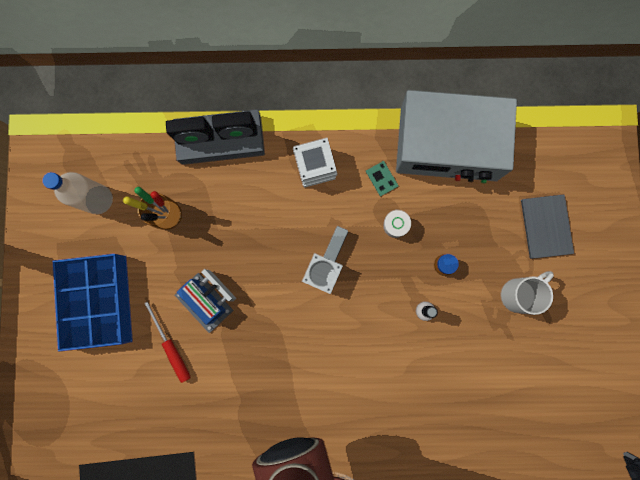

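The top view shows the camera at about (428,312), the housing block at (322,272) with its arm end at (341,232), the fence at (205,297) with its pad on the upper right, the tub at (397,223) and the flux pot at (448,265). In the scene view the camera is at (293,160), the housing at (343,235) and the fence at (452,283). I'll zoom in on these for precise points.

```bash
cat > h.py <<'E'
from station import get_obs, optics, ctrl
import cv2, numpy as np
from scipy.spatial.transform import Rotation as R
def ray(n,u,v):
    m=optics.camera_model(n); T=np.array(m["cam_to_world"])
    d=T[:3,:3]@np.array([(u-m["cx"])/m["fx"],-(v-m["cy"])/m["fy"],-1]); return T[:3,3],d
def onz(n,u,v,z):
    o,d=ray(n,u,v); return o+d*(z-o[2])/d[2]
def proj(n,p):
    m=optics.camera_model(n); T=np.array(m["cam_to_world"]); c=T[:3,:3].T@(np.asarray(p)-T[:3,3])
    return np.array([m["cx"]+m["fx"]*c[0]/-c[2], m["cy"]-m["fy"]*c[1]/-c[2]])
def two(a,b):
    (o1,d1),(o2,d2)=ray("top",*a),ray("scene",*b)
    s=np.linalg.lstsq(np.c_[d1,-d2],o2-o1,rcond=None)[0]
    p,q=o1+s[0]*d1,o2+s[1]*d2; return (p+q)/2,np.linalg.norm(p-q)
E
python3 - <<'E'
import cv2,numpy as np
t=cv2.imread('pics/top0.png');s=cv2.imread('pics/scene0.png')
def c(im,x,y,w,h,k): return cv2.resize(im[y:y+h,x:x+w],None,fx=k,fy=k,interpolation=cv2.INTER_CUBIC)
# top: fence+housing 170..360 x 220..340 ; x4 ; 
a=c(t,165,220,200,120,4); cv2.imwrite('pics/c1.png',a)
# scene: housing 290..370x205..265 ; fence 420..490x245..320; camera 275..315x135..185
b=np.zeros((600,800,3),np.uint8)
b[:300,:400]=c(s,290,200,80,60,5); b[:400,400:]=c(s,415,240,80,80,5)
b[300:600,:200]=c(s,275,130,40,60,5); b[300:600,200:400]=c(t,410,285,40,60,5)
cv2.imwrite('pics/c2.png',b)
E
```

```text
(no output)
```

View pics/c1.png

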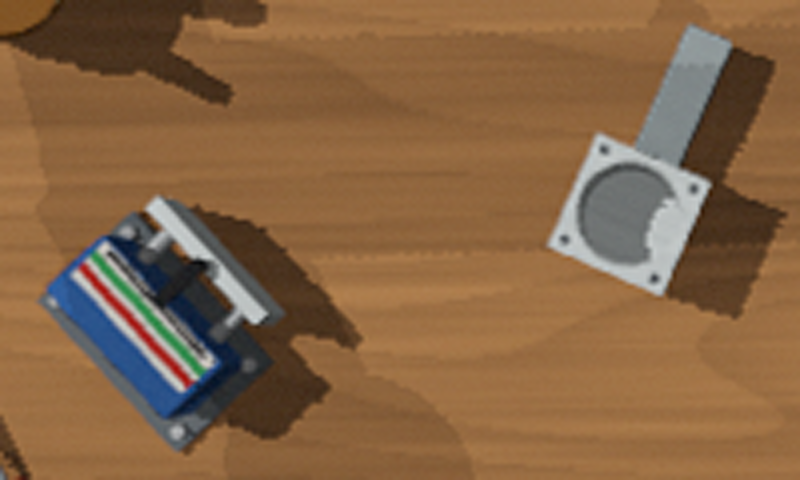

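View pics/c2.png

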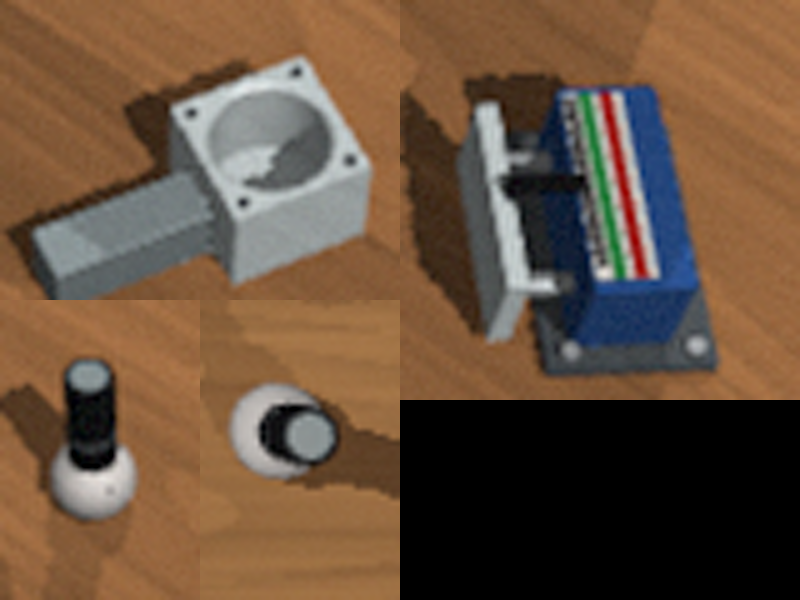

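The crops show the housing's rim corners, the arm end, the pad's top strip with its front edge, the lens disc and the ball clearly. I picked the corner pixels from them and will triangulate and check them against the given sizes.

```bash
cat > m.py <<'E'
from h import *
np.set_printoptions(precision=4,suppress=True)
T=lambda x,y:(165+(x+.5)/4-.5,220+(y+.5)/4-.5)
H=lambda x,y:(290+(x+.5)/5-.5,200+(y+.5)/5-.5)
F=lambda x,y:(415+(x-400+.5)/5-.5,240+(y+.5)/5-.5)
S=lambda x,y:(275+(x+.5)/5-.5,130+(y-300+.5)/5-.5)
U=lambda x,y:(410+(x-200+.5)/5-.5,285+(y-300+.5)/5-.5)
tc=[(598,133),(712,184),(663,297),(548,244)]
sc=[(238,222),(170,103),(303,57),(372,170)]   # guess order: rearL? 
ct=np.array([onz("top",*T(*p),.056)[:2] for p in tc]); cs=np.array([onz("scene",*H(*p),.056)[:2] for p in sc])
print("top corners",ct,ct.mean(0)); print("scene",cs,cs.mean(0))
for n,c in(("t",ct),("s",cs)):print(n,[np.linalg.norm(c[i]-c[i-1]).round(4) for i in range(4)])
a=np.array([onz("top",*T(*p),.034)[:2] for p in[(688,24),(733,46)]]);print("arm end",a,np.linalg.norm(a[0]-a[1]),np.degrees(np.arctan2(*(ct.mean(0)-a.mean(0))[::-1])), np.linalg.norm(ct.mean(0)-a.mean(0)))
a=np.array([onz("scene",*H(*p),.034)[:2] for p in[(33,232),(58,268)]]);print("arm end s",a,np.linalg.norm(a[0]-a[1]),np.degrees(np.arctan2(*(cs.mean(0)-a.mean(0))[::-1])))
for n,f,P in(("top",T,[(163,195),(271,313)]),("scene",F,[(476,106),(509,292)])):
    q=np.array([onz(n,*f(*p),.058)[:2] for p in P]);d=q[1]-q[0];print("pad",n,q,"mid",q.mean(0),np.linalg.norm(d),"dir deg",np.degrees(np.arctan2(d[1],d[0])))
for nm,t,s,z in(("lens",(310,437),(91,376),.092),("ball",(277,430),(94,477),.017)):
    print(nm,two(U(*t),S(*s)),onz("top",*U(*t),z),onz("scene",*S(*s),z))
E
python3 m.py
```

```text
top corners [[ 0.6006  0.0179]
 [ 0.5713 -0.0448]
 [ 0.5095 -0.0168]
 [ 0.5395  0.0462]] [0.5552 0.0006]
scene [[ 0.5974  0.019 ]
 [ 0.5675 -0.0456]
 [ 0.5077 -0.0153]
 [ 0.5367  0.0476]] [0.5523 0.0014]
t [np.float64(0.0672), np.float64(0.0692), np.float64(0.0678), np.float64(0.0698)]
s [np.float64(0.0671), np.float64(0.0712), np.float64(0.0671), np.float64(0.0692)]
arm end [[ 0.6638 -0.033 ]
 [ 0.6508 -0.0583]] 0.0284595197128711 155.61011491700938 0.11205692978882104
arm end s [[ 0.6506 -0.0569]
 [ 0.6576 -0.0356]] 0.022413042805130425 154.9082932268839
pad top [[0.5696 0.2586]
 [0.5039 0.1986]] mid [0.5367 0.2286] 0.08903308658052328 dir deg -137.58177522202865
pad scene [[0.5011 0.2014]
 [0.5676 0.2629]] mid [0.5343 0.2321] 0.09056995579044587 dir deg 42.7983585662588
lens (array([ 0.4675, -0.2291,  0.0959]), np.float64(0.0026507410587359804)) [ 0.4682 -0.2309  0.092 ] [ 0.4643 -0.2303  0.092 ]
ball (array([ 0.4687, -0.2288,  0.0218]), np.float64(0.0014223283794096645)) [ 0.4689 -0.2303  0.017 ] [ 0.4653 -0.2311  0.017 ]
```

Sizes agree: rim sides 67–70 mm, arm 112 mm, pad 89–90 mm, lens and ball vertically aligned.
- **Housing:** at (0.554, 0.001), heading 155.2°.
- **Fence:** pad middle at (0.5355, 0.2304), heading 132.6°.
- **Camera:** at (0.467, −0.230).

Next I'll work out the moves to the camera.

```bash
cat >> h.py <<'E'
def plan(x,y,z,yaw,o=None):
    "turn rotvec (tool) to point down with tool x at yaw; then shift mm in turned tool axes"
    o=o or get_obs(); A=R.from_rotvec(o["tool_rot"]); B=R.from_euler("z",yaw,degrees=True)*R.from_euler("x",180,degrees=True)
    print("t",round(o["t"],2),"turn",(A.inv()*B).as_rotvec().round(4),"shift",(B.inv().apply(np.array([x,y,z])-o["tool_pos"])*1000).round(1))
E
python3 -c "
from h import *
plan(.467,-.230,.231,-24.8)"
```

```text
t 0.1 turn [-1.900e-03  6.000e-04  8.146e-01] shift [  66.1 -415.5   -0.8]
```

```bash
python3 -m pendant '[[[0,0,0],[0,0,0.1164],1],[[0,0,0],[0,0,0.1164],1],[[0,0,0],[0,0,0.1164],1],[[0,0,0],[0,0,0.1164],1],[[0,0,0],[0,0,0.1164],1],[[0,0,0],[0,0,0.1164],1],[[0,0,0],[0,0,0.1164],1]]'
python3 -m pendant '[[[4,-27,0],[0,0,0],1],[[6,-37,0],[0,0,0],1],[[6,-37,0],[0,0,0],1],[[6,-37,0],[0,0,0],1],[[6,-37,0],[0,0,0],1],[[6,-37,0],[0,0,0],1],[[6,-37,0],[0,0,0],1],[[6,-37,0],[0,0,0],1],[[6,-37,0],[0,0,0],1],[[6,-37,0],[0,0,0],1],[[5,-37,0],[0,0,0],1],[[3,-19,0],[0,0,0],1]]'
python3 -m pendant '[[[0,0,0],[0,0,0],1],[[0,0,0],[0,0,0],1]]'
python3 -c "
from h import *
plan(.467,-.230,.055,-24.8)"
```

```text
t: 0.68
tool_pos: [0.2328, -0.5796, 0.2305]
tool_rot: [-3.065, 0.683, 0.001]
contact_force: [1.4, 0.4, -0.5]
opening: 0.0857
grip_force: 0.0
t: 1.68
tool_pos: [0.4685, -0.2267, 0.2308]
tool_rot: [-3.068, 0.67, 0.0]
contact_force: [0.3, -0.1, 0.3]
opening: 0.0854
grip_force: 0.0
t: 1.85
tool_pos: [0.4674, -0.2292, 0.2308]
tool_rot: [3.069, -0.671, -0.001]
contact_force: [0.4, -1.0, -0.8]
opening: 0.0853
grip_force: 0.0
t 1.85 turn [0.0003 0.0009 0.0021] shift [ -0.    0.8 175.8]
```

```bash
python3 -m pendant '[[[0,0.5,20],[0,0,0],1],[[0,0.5,30],[0,0,0],1],[[0,0,30],[0,0,0],1],[[0,0,30],[0,0,0],1],[[0,0,26],[0,0,0],0.8],[[0,0,20],[0,0,0],0.7],[[0,0,12],[0,0,0],0.6],[[0,0,8],[0,0,0],0.5],[[0,0,0],[0,0,0],0.45],[[0,0,0],[0,0,0],0.42]]' 25
python3 -m pendant '[[[0,0,0],[0,0,0],0.38],[[0,0,0],[0,0,0],0.36],[[0,0,0],[0,0,0],0.34],[[0,0,0],[0,0,0],0.32],[[0,0,0],[0,0,0],0.3],[[0,0,0],[0,0,0],0.25],[[0,0,0],[0,0,0],0.1],[[0,0,0],[0,0,0],0],[[0,0,0],[0,0,0],0],[[0,0,0],[0,0,0],0]]' 25
```

```text
t: 2.68
tool_pos: [0.4671, -0.2317, 0.056]
tool_rot: [3.068, -0.676, 0.001]
contact_force: [-0.6, -0.1, 0.5]
opening: 0.036
grip_force: 0.0
t: 3.52
tool_pos: [0.4678, -0.2309, 0.0563]
tool_rot: [-3.068, 0.675, -0.003]
contact_force: [2.6, 2.8, 5.4]
opening: 0.0254
grip_force: 24.5
```

```bash
python3 -m pendant '[[[0,0,-3],[0,0,0],0],[[0,0,-10],[0,0,0],0],[[0,0,-20],[0,0,0],0],[[0,0,-30],[0,0,0],0],[[0,0,-30],[0,0,0],0],[[0,0,-11],[0,0,0],0],[[0,0,0],[0,0,0],0],[[0,0,0],[0,0,0],0]]'
python3 -c "
from h import *
plan(.554,.001,.16,-24.8)"
```

```text
t: 4.18
tool_pos: [0.4667, -0.231, 0.159]
tool_rot: [3.068, -0.675, 0.0]
contact_force: [-0.5, -0.8, -1.7]
opening: 0.0253
grip_force: 24.7
t 4.18 turn [ 0.0004 -0.0002 -0.0002] shift [ -18.1 -247.3   -1. ]
```

Weight (about 1.3 N) is on the gripper. Now I'll move over the bore and look with both cameras.

```bash
python3 -m pendant '[[[-1,-12,0],[0,0,0],0],[[-2,-25,0],[0,0,0],0],[[-2,-30,0],[0,0,0],0],[[-2,-30,0],[0,0,0],0],[[-2,-30,0],[0,0,0],0],[[-2,-30,0],[0,0,0],0],[[-2,-30,0],[0,0,0],0],[[-2,-30,0],[0,0,0],0],[[-2,-20,0],[0,0,0],0],[[-1,-10,0],[0,0,0],0],[[0,0,0],[0,0,0],0],[[0,0,0],[0,0,0],0]]'
python3 - <<'E'
from h import *
o=get_obs();print(o["tool_pos"])
t=optics.get_image("top")[:,:,::-1];s=optics.get_image("scene")[:,:,::-1]
cv2.imwrite("pics/t1.png",t);cv2.imwrite("pics/s1.png",s)
b=np.zeros((600,800,3),np.uint8)
c=lambda im,x,y,w,h,k:cv2.resize(im[y:y+h,x:x+w],None,fx=k,fy=k,interpolation=cv2.INTER_CUBIC)
b[:,:400]=c(t,270,210,80,120,5);b[:,400:]=c(s,300,130,80,120,5);cv2.imwrite("pics/c3.png",b)
E
```

```text
t: 5.18
tool_pos: [0.5532, 0.001, 0.1576]
tool_rot: [3.068, -0.673, -0.005]
contact_force: [-0.5, -0.4, -1.7]
opening: 0.025
grip_force: 25.0
[0.5532014  0.00103179 0.15763751]
```

View pics/c3.png

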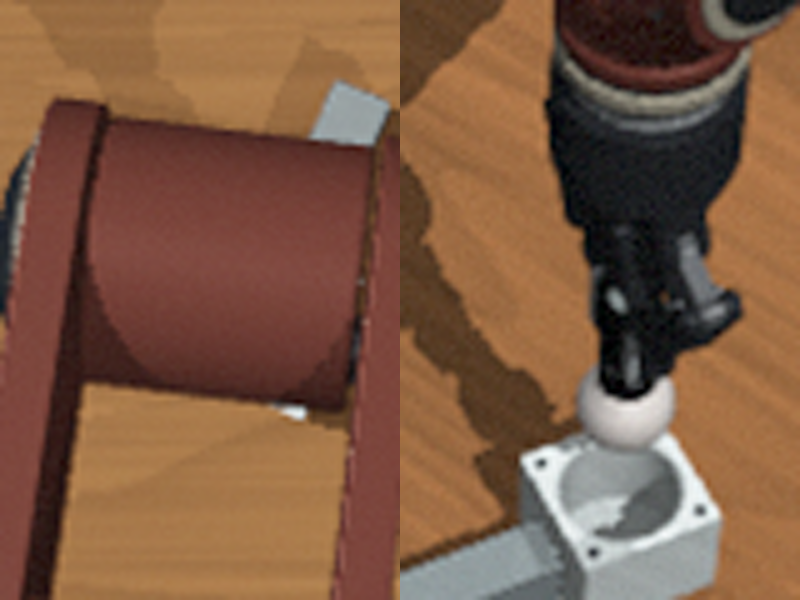

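The scene view shows the held ball at crop (626,402) with the bore just below it; the arm hides the top view. I'll compare ball and bore in the scene camera, where the calibration bias mostly cancels.

```bash
python3 - <<'E'
from h import *
im=cv2.imread("pics/s1.png")[130:250,300:380]
u,v=300+(226+.5)/5-.5,130+(402+.5)/5-.5
for z in(.1176,.120,.1225): print(z,onz("scene",u,v,z))
S=lambda x,y:(300+(x-400+.5)/5-.5,130+(y+.5)/5-.5)
c=np.array([onz("scene",*S(*p),.056) for p in[(520,455),(653,410),(721,522),(588,577)]]);print(c.mean(0),[np.linalg.norm(c[i]-c[i-1]).round(4) for i in range(4)])
print("exp ball px",proj("scene",[.5532,.001,.12]),(u,v))
E
```

```text
0.1176 [ 0.54983503 -0.00069711  0.1176    ]
0.12 [5.51247897e-01 3.12516015e-04 1.20000000e-01]
0.1225 [0.55271964 0.00136421 0.1225    ]
[0.55364932 0.0023568  0.056     ] [np.float64(0.0725), np.float64(0.0668), np.float64(0.0684), np.float64(0.0673)]
exp ball px [344.48449966 210.72026826] (344.8, 210.0)
```

```bash
python3 -m pendant '[[[1,-1.5,5],[0,0,0],0],[[0,0,12],[0,0,0],0],[[0,0,12],[0,0,0],0],[[0,0,10],[0,0,0],0],[[0,0,8],[0,0,0],0],[[0,0,8],[0,0,0],0],[[0,0,8],[0,0,0],0],[[0,0,8],[0,0,0],0],[[0,0,8],[0,0,0],0],[[0,0,6],[0,0,0],0],[[0,0,0],[0,0,0],0],[[0,0,0],[0,0,0],0]]'
```

```text
t: 6.28
tool_pos: [0.5556, 0.0018, 0.0739]
tool_rot: [3.068, -0.675, -0.001]
contact_force: [-0.6, 0.2, -0.2]
opening: 0.0252
grip_force: 25.0
```

```bash
python3 -m pendant '[[[0,0,3],[0,0,0],0],[[0,0,2],[0,0,0],0],[[0,0,2],[0,0,0],0],[[0,0,1],[0,0,0],0],[[0,0,1],[0,0,0],0],[[0,0,0],[0,0,0],0],[[0,0,0],[0,0,0],0]]'; python3 -m pendant '[[[0,0,0.5],[0,0,0],0],[[0,0,0.5],[0,0,0],0],[[0,0,0.5],[0,0,0],0],[[0,0,0],[0,0,0],0],[[0,0,0],[0,0,0],0],[[0,0,0],[0,0,0],0]]'
```

```text
t: 6.87
tool_pos: [0.5557, 0.0017, 0.0653]
tool_rot: [-3.068, 0.675, -0.0]
contact_force: [0.4, 0.8, -1.3]
opening: 0.0254
grip_force: 25.0
t: 7.37
tool_pos: [0.5558, 0.0017, 0.0638]
tool_rot: [-3.068, 0.675, -0.0]
contact_force: [0.5, 0.6, -0.9]
opening: 0.0251
grip_force: 25.0
```

```bash
for i in 1 2; do python3 -m pendant '[[[0,0,0.5],[0,0,0],0],[[0,0,0.3],[0,0,0],0],[[0,0,0],[0,0,0],0],[[0,0,0],[0,0,0],0],[[0,0,0],[0,0,0],0]]'|egrep 'tool_pos|contact'; done
```

```text
tool_pos: [0.5557, 0.0017, 0.063]
contact_force: [1.1, -0.4, -1.3]
tool_pos: [0.5558, 0.0017, 0.0623]
contact_force: [0.2, -0.1, -1.0]
```

```bash
for i in 1 2; do python3 -m pendant '[[[0,0,0.4],[0,0,0],0],[[0,0,0.3],[0,0,0],0],[[0,0,0],[0,0,0],0],[[0,0,0],[0,0,0],0],[[0,0,0],[0,0,0],0]]'|egrep 'tool_pos|contact'; done
```

```text
tool_pos: [0.5561, 0.0017, 0.0622]
contact_force: [-2.6, 1.0, 5.2]
tool_pos: [0.5563, 0.0016, 0.0622]
contact_force: [-2.9, -0.4, 8.3]
```

Bottom contact came at TCP z = 0.0622, as expected (6 mm floor). I'll relieve the preload, let go and rise.

```bash
python3 -m pendant '[[[0,0,-0.8],[0,0,0],0],[[0,0,0],[0,0,0],0],[[0,0,0],[0,0,0],0.32],[[0,0,0],[0,0,0],0.36],[[0,0,0],[0,0,0],0.45],[[0,0,0],[0,0,0],0.6],[[0,0,0],[0,0,0],0.8],[[0,0,0],[0,0,0],0.8],[[0,0,0],[0,0,0],0.8]]'
python3 -m pendant '[[[0,0,-10],[0,0,0],0.8],[[0,0,-25],[0,0,0],0.8],[[0,0,-35],[0,0,0],0.8],[[0,0,-35],[0,0,0],0.8],[[0,0,-20],[0,0,0],0.8],[[0,0,0],[0,0,0],0.8],[[0,0,0],[0,0,0],0.8]]'
python3 - <<'E'
from h import *
s=optics.get_image("scene")[:,:,::-1];t=optics.get_image("top")[:,:,::-1]
cv2.imwrite("pics/s2.png",s);cv2.imwrite("pics/t2.png",t)
c=lambda im,x,y,w,h,k:cv2.resize(im[y:y+h,x:x+w],None,fx=k,fy=k,interpolation=cv2.INTER_CUBIC)
cv2.imwrite("pics/c4.png",c(s,285,150,100,120,5))
plan(.554+.0726,.001-.0336,.17,-24.8)
E
```

```text
t: 9.78
tool_pos: [0.5557, 0.0017, 0.0615]
tool_rot: [3.068, -0.675, -0.0]
contact_force: [0.8, -1.0, 0.5]
opening: 0.0684
grip_force: 0.0
t: 10.37
tool_pos: [0.5569, 0.0016, 0.1893]
tool_rot: [-3.068, 0.675, -0.007]
contact_force: [-0.6, -0.5, -0.3]
opening: 0.0686
grip_force: 0.0
t 10.47 turn [ 0.0005  0.0016 -0.0002] shift [79.4  1.2 15.7]
```

View pics/c4.png

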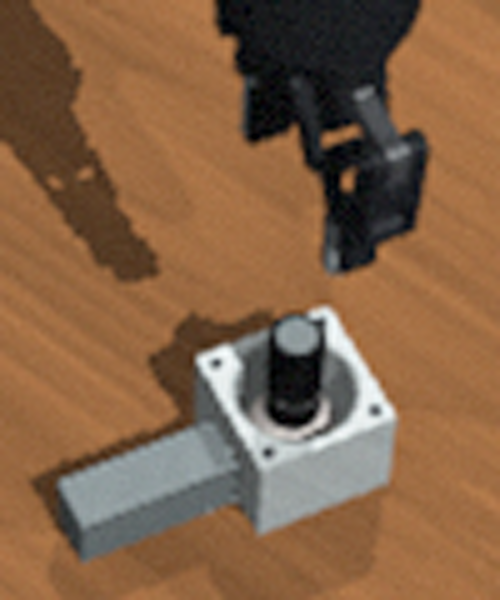

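The camera stands upright in the bore, lens disc at crop (297,335). Next I'll move over the arm and go down.

```bash
python3 -m pendant '[[[15,0.5,0],[0,0,0],0.8],[[25,0.5,0],[0,0,0],0.8],[[25,0,0],[0,0,0],0.8],[[15,0,10],[0,0,0],0.8],[[0,0,25],[0,0,0],0.8],[[0,0,35],[0,0,0],0.8],[[0,0,35],[0,0,0],0.8],[[0,0,25],[0,0,0],0.7],[[0,0,15],[0,0,0],0.7],[[0,0,10],[0,0,0],0.7],[[0,0,0],[0,0,0],0.7],[[0,0,0],[0,0,0],0.7]]'
python3 -c "
from h import *
plan(.554+.0726,.001-.0336,.003,-24.8)"
```

```text
t: 11.47
tool_pos: [0.6282, -0.0328, 0.0319]
tool_rot: [-3.068, 0.675, -0.0]
contact_force: [0.4, 0.4, 0.3]
opening: 0.0595
grip_force: 0.0
t 11.47 turn [-0.     -0.0001 -0.0001] shift [-1.5  0.5 28.9]
```

```bash
python3 -m pendant '[[[-1.5,0.5,10],[0,0,0],0.7],[[0,0,8],[0,0,0],0.6],[[0,0,5],[0,0,0],0.55],[[0,0,3],[0,0,0],0.5],[[0,0,2],[0,0,0],0.46],[[0,0,0],[0,0,0],0.42],[[0,0,0],[0,0,0],0.4],[[0,0,0],[0,0,0],0.38]]' 20
python3 -m pendant '[[[0,0,0],[0,0,0],0.36],[[0,0,0],[0,0,0],0.34],[[0,0,0],[0,0,0],0.32],[[0,0,0],[0,0,0],0.3],[[0,0,0],[0,0,0],0.2],[[0,0,0],[0,0,0],0],[[0,0,0],[0,0,0],0],[[0,0,0],[0,0,0],0],[[0,0,0],[0,0,0],0],[[0,0,0],[0,0,0],0]]' 20
python3 -m pendant '[[[0,0,0],[0,0,0],0],[[0,0,0],[0,0,0],0],[[0,0,0],[0,0,0],0],[[0,0,0],[0,0,0],0]]' 60
```

```text
t: 12.13
tool_pos: [0.6267, -0.0326, 0.004]
tool_rot: [-3.068, 0.675, -0.001]
contact_force: [0.0, 0.5, 0.4]
opening: 0.0323
grip_force: 0.0
t: 12.97
tool_pos: [0.627, -0.0323, 0.0043]
tool_rot: [-3.067, 0.675, -0.002]
contact_force: [2.7, 4.6, 5.0]
opening: 0.0276
grip_force: 20.1
t: 13.3
tool_pos: [0.6271, -0.0325, 0.0044]
tool_rot: [-3.068, 0.675, -0.002]
contact_force: [1.6, 4.5, 5.5]
opening: 0.0271
grip_force: 60.6
```

```bash
python3 -m pendant '[[[0,0,0],[0,0,0.02],0],[[0,0,0],[0,0,0.03],0],[[0,0,0],[0,0,0.04],0],[[0,0,0],[0,0,0.04],0],[[0,0,0],[0,0,0.044],0],[[0,0,0],[0,0,0.05],0],[[0,0,0],[0,0,0.05],0],[[0,0,0],[0,0,0.04],0],[[0,0,0],[0,0,0.04],0],[[0,0,0],[0,0,0.03],0],[[0,0,0],[0,0,0.01],0],[[0,0,0],[0,0,0],0]]'
python3 -c "
from h import *
plan(.6296,.1281,.004,-47.4)"
```

```text
t: 14.3
tool_pos: [0.6259, -0.034, 0.0044]
tool_rot: [2.875, -1.259, -0.001]
contact_force: [-4.3, -1.3, 10.1]
opening: 0.027
grip_force: 61.1
t 14.3 turn [ 0.0033 -0.0008  0.0016] shift [-116.8 -112.5    0.4]
```

```bash
python3 -m pendant '[[[-4,-4,-0.3],[0,0,0],0],[[-8,-8,0],[0,0,0],0],[[-12,-12,0],[0,0,0],0],[[-12,-12,0],[0,0,0],0],[[-12,-12,0],[0,0,0],0],[[-12,-12,0],[0,0,0],0],[[-12,-12,0],[0,0,0],0],[[-12,-12,0],[0,0,0],0],[[-12,-11,0],[0,0,0],0],[[-12,-10,0],[0,0,0],0],[[-6,-5,0],[0,0,0],0],[[-3,-3,0],[0,0,0],0]]'
python3 -m pendant '[[[0,0,0],[0,0,0],0],[[0,0,0],[0,0,0],0],[[0,0,0],[0,0,0],0]]'
python3 - <<'E'
from h import *
s=optics.get_image("scene")[:,:,::-1];t=optics.get_image("top")[:,:,::-1]
cv2.imwrite("pics/s3.png",s);cv2.imwrite("pics/t3.png",t)
c=lambda im,x,y,w,h,k:cv2.resize(im[y:y+h,x:x+w],None,fx=k,fy=k,interpolation=cv2.INTER_CUBIC)
b=np.zeros((600,800,3),np.uint8); b[:]=np.vstack([c(s,335,200,160,60,5),c(s,335,260,160,60,5)]); cv2.imwrite("pics/c5.png",b)
cv2.imwrite("pics/c6.png",c(t,165,220,160,120,5))
plan(.6296,.1281,.004,-47.4)
E
```

```text
t: 15.3
tool_pos: [0.6307, 0.1284, 0.0045]
tool_rot: [2.874, -1.257, 0.004]
contact_force: [-0.2, -6.7, 7.2]
opening: 0.0266
grip_force: 60.7
t: 15.55
tool_pos: [0.6307, 0.1289, 0.0044]
tool_rot: [2.876, -1.26, 0.002]
contact_force: [-1.3, -0.5, 5.6]
opening: 0.0271
grip_force: 60.5
t 15.65 turn [ 0.0011 -0.0021  0.0017] shift [-0.2  1.3  0.4]
```

View pics/c5.png

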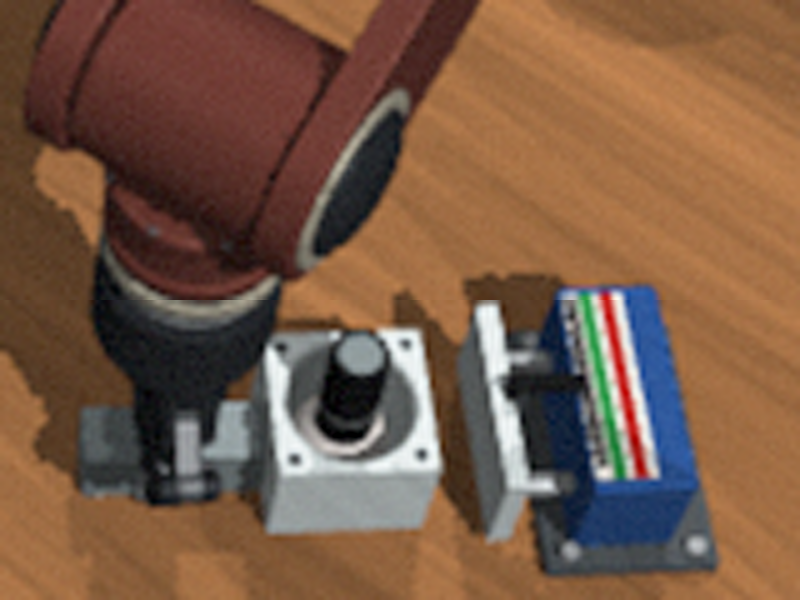

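View pics/c6.png

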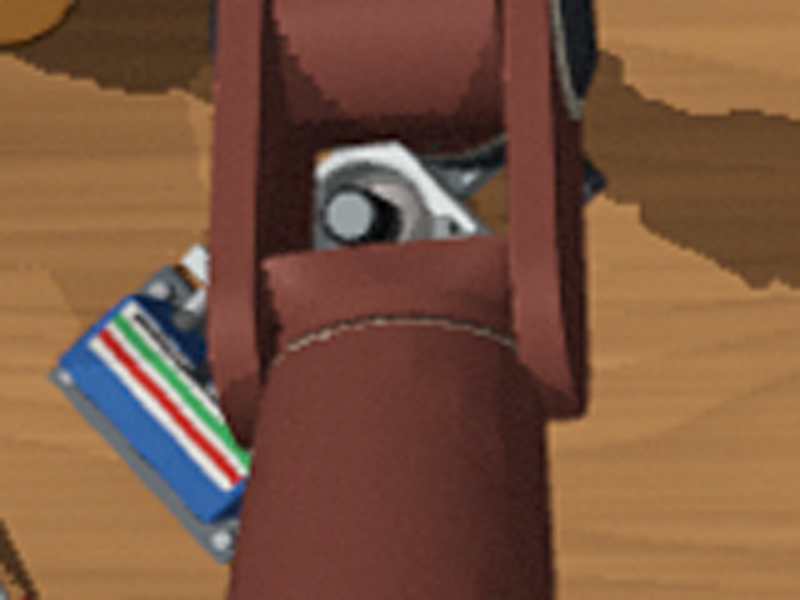

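The scene view shows the housing upright with rim corners at crop (265,332), (422,329), (441,470) and (268,476), roughly facing the pad edge (476,306)–(509,492); the camera stands in the bore. The arm mostly covers the top view. I'll measure yaw and offset in the scene camera.

```bash
python3 - <<'E'
from h import *
S=lambda x,y:(335+(x+.5)/5-.5,200+(y+.5)/5-.5)
c=np.array([onz("scene",*S(*p),.056)[:2] for p in[(265,332),(422,329),(441,470),(268,476)]])
p=np.array([onz("scene",*S(*p),.058)[:2] for p in[(476,306),(509,492)]])
an=lambda d:np.degrees(np.arctan2(d[1],d[0]))
print("sides",[np.linalg.norm(c[i]-c[i-1]).round(4) for i in range(4)],"yaw",an(c[1]-c[0]),an(c[2]-c[3]),an(c[1]-c[2])+90,"pad",an(p[0]-p[1])+90)
m=c.mean(0);f=np.array([np.cos(np.radians(132.6)),np.sin(np.radians(132.6))]);l=np.array([-f[1],f[0]])
d=p.mean(0)-m;print("center",m,"gap",d@f-.034,"lateral (fence y) of pad rel housing",d@l)
o=get_obs();t=np.array(o["tool_pos"][:2]);print("tcp->center",(m-t)@f,(m-t)@l)
M=R.from_rotvec(o["tool_rot"]).as_matrix();print("tool x yaw",an(M[:2,0]),"tilt",M[:,2])
# other fence edges for yaw: blue block top back edge z=.062
for n,g,q in(("scene",S,[(655,288),(697,488)]),("top",lambda x,y:(165+(x+.5)/4-.5,220+(y+.5)/4-.5),[(48,290),(168,417)])):
    r=np.array([onz(n,*g(*k),.062)[:2] for k in q]);print(n,"block edge",an(r[0]-r[1])+90,np.linalg.norm(r[0]-r[1]))
E
```

```text
sides [np.float64(0.0701), np.float64(0.0685), np.float64(0.0687), np.float64(0.0733)] yaw 131.59090594358022 132.53937715951085 -48.66806288801004 pad -47.2016414337412
center [0.57435384 0.18598024] gap 0.027066142063777776 lateral (fence y) of pad rel housing -0.0017943814386633533
tcp->center 0.08016872907693523 0.0028382333759003828
tool x yaw -47.304686835897286 tilt [ 6.02551099e-04 -2.24866748e-03 -9.99997290e-01]
scene block edge -47.637233387948044 0.09747910469222024
top block edge 133.6163876401939 0.09650513904020677
```

```bash
python3 - <<'E'
from h import *
s=cv2.imread("pics/s3.png");g=s.max(2).astype(int);sat=(s.max(2).astype(int)-s.min(2))
an=lambda d:np.degrees(np.arctan2(d[1],d[0]))
f=np.array([np.cos(np.radians(132.7)),np.sin(np.radians(132.7))]);l=np.array([-f[1],f[0]])
t=np.array(get_obs()["tool_pos"][:2])
def rim(img,x0,y0,x1,y1,th):
    g=img.min(2); m=np.zeros_like(g); m[y0:y1,x0:x1]=(g[y0:y1,x0:x1]>th)*255
    cs,_=cv2.findContours(m,cv2.RETR_EXTERNAL,cv2.CHAIN_APPROX_NONE); c=max(cs,key=cv2.contourArea)
    h=cv2.convexHull(c); a=cv2.approxPolyDP(h,4,True)[:,0]; return a,cv2.contourArea(c)
for th in(170,185,200): print(th,rim(s,380,260,426,300,th))
S=lambda x,y:(335+(x+.5)/5-.5,200+(y+.5)/5-.5)
h=np.array([onz("scene",*S(*p),.056)[:2] for p in[(281,347),(405,344),(421,455),(294,459)]])
print("holes sides",[np.linalg.norm(h[i]-h[i-1]).round(4) for i in range(4)],"yaw",an(h[1]-h[0]),an(h[2]-h[3]),an(h[1]-h[2])+90,an(h[0]-h[3])+90,(h.mean(0)-t)@f,(h.mean(0)-t)@l)
E
```

```text
170 (array([[418, 266],
       [422, 293],
       [391, 294],
       [388, 270]], dtype=int32), 260.0)
185 (array([[417, 266],
       [422, 293],
       [391, 294],
       [388, 270]], dtype=int32), 211.0)
200 (array([[417, 266],
       [422, 292],
       [408, 293],
       [411, 266]], dtype=int32), 104.0)
holes sides [np.float64(0.0545), np.float64(0.0539), np.float64(0.0541), np.float64(0.0539)] yaw 131.9197614525289 132.34424344339055 -47.98791301516863 -47.994706692556974 0.08070356906645465 0.0027069612079436145
```

```bash
python3 - <<'E'
from h import *
f=np.array([np.cos(np.radians(132.6)),np.sin(np.radians(132.6))]);l=np.array([-f[1],f[0]])
t=np.array(get_obs()["tool_pos"][:2])
S=lambda x,y:(335+(x+.5)/5-.5,200+(y+.5)/5-.5); T=lambda x,y:(165+(x+.5)/4-.5,220+(y+.5)/4-.5)
for nm,n,g,P,z in(("back","scene",S,[(655,288),(697,488)],.062),("front","scene",S,[(560,290),(594,487)],.062),("padback","scene",S,[(497,303),(530,491)],.058),("back","top",T,[(48,290),(168,417)],.062),("padback","top",T,[(145,208),(253,325)],.058),("front","top",T,[(105,236),(228,360)],.062)):
    r=np.array([onz(n,*g(*k),z)[:2] for k in P]);print(nm,n,"len",np.linalg.norm(r[0]-r[1]).round(4),"lat",((r.mean(0)-t)@l).round(4))
E
```

```text
back scene len 0.0975 lat 0.0012
front scene len 0.096 lat 0.0026
padback scene len 0.0916 lat 0.0017
back top len 0.0965 lat 0.0016
padback top len 0.0886 lat -0.0
front top len 0.0967 lat 0.0012
```

Relative to the fence, the housing sits about 1 mm off to one side and needs about 0.5° of yaw. I'll correct that and approach the pad.

```bash
python3 -m pendant '[[[-2,-0.8,-0.2],[0,0,-0.004],0],[[-3,-0.7,0],[0,0,-0.005],0],[[-3,0,0],[0,0,0],0],[[-3,0,0],[0,0,0],0],[[-3,0,0],[0,0,0],0],[[-3,0,0],[0,0,0],0],[[-2,0,0],[0,0,0],0],[[-1,0,0],[0,0,0],0],[[0,0,0],[0,0,0],0],[[0,0,0],[0,0,0],0]]'
python3 -m pendant '[[[-1,0,0],[0,0,0],0],[[-1,0,0],[0,0,0],0],[[-1,0,0],[0,0,0],0],[[-1,0,0],[0,0,0],0],[[0,0,0],[0,0,0],0],[[0,0,0],[0,0,0],0]]'
python3 -c "
from h import *
o=get_obs();R_=R.from_rotvec(o['tool_rot']);print(R_.inv().apply(o['contact_force']).round(2), np.degrees(np.arctan2(*R_.as_matrix()[[1,0],0])))"
```

```text
t: 16.48
tool_pos: [0.6178, 0.1458, 0.0044]
tool_rot: [-2.883, 1.249, -0.0]
contact_force: [3.0, -3.2, 5.6]
opening: 0.0272
grip_force: 60.4
t: 16.98
tool_pos: [0.6155, 0.1485, 0.0044]
tool_rot: [-2.882, 1.249, -0.002]
contact_force: [3.2, -4.2, 4.5]
opening: 0.0272
grip_force: 60.4
[ 5.25  0.53 -4.46] -46.86164043551441
```

```bash
cat > f.py <<'E'
from h import *
o=get_obs();A=R.from_rotvec(o['tool_rot']);p=np.array(o['tool_pos'][:2]);a=np.radians(132.6)
print("F tool",A.inv().apply(o['contact_force']).round(2),"adv mm",round(1000*(p@[np.cos(a),np.sin(a)]-np.array([.6307,.1289])@[np.cos(a),np.sin(a)]),2),"yaw",np.degrees(np.arctan2(*A.as_matrix()[[1,0],0])).round(2),"T",np.round(o["wrist_torque"],2))
E
for i in 1 2 3; do python3 -m pendant '[[[-1,0,0],[0,0,0],0],[[-1,0,0],[0,0,0],0],[[0,0,0],[0,0,0],0],[[0,0,0],[0,0,0],0]]' >/dev/null; python3 f.py; done
```

```text
F tool [ 7.3  -1.19 -3.68] adv mm 26.36 yaw -46.86 T [-0.58 -0.77 -0.  ]
F tool [ 7.78 -0.2  -4.02] adv mm 27.96 yaw -46.86 T [-0.72 -0.85  0.01]
F tool [ 9.79 -0.01 -3.69] adv mm 29.56 yaw -46.87 T [-0.83 -0.92 -0.04]
```

```bash
for i in 1 2; do python3 -m pendant '[[[-1,0,0],[0,0,0],0],[[-0.5,0,0],[0,0,0],0],[[0,0,0],[0,0,0],0],[[0,0,0],[0,0,0],0]]' >/dev/null; python3 f.py; done
python3 - <<'E'
from h import *
s=optics.get_image("scene")[:,:,::-1];cv2.imwrite("pics/s4.png",s)
cv2.imwrite("pics/c7.png",cv2.resize(s[240:325,385:495],None,fx=7,fy=7,interpolation=cv2.INTER_CUBIC))
E
```

```text
F tool [11.42 -0.29 -1.09] adv mm 30.64 yaw -46.87 T [-0.97 -1.02 -0.02]
F tool [11.66 -0.93 -0.94] adv mm 31.86 yaw -46.88 T [-1.05 -1.17 -0.06]
```

View pics/c7.png

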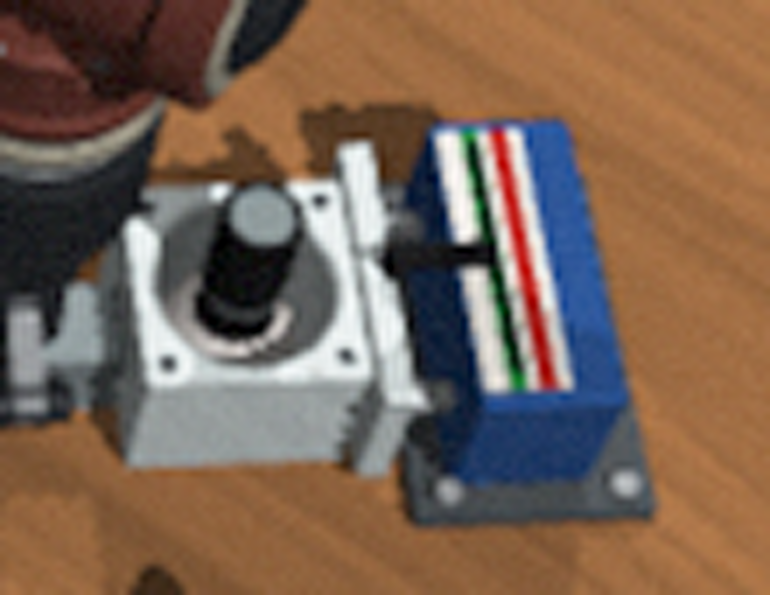

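```bash
python3 - <<'E'
from h import *
a=np.radians(132.6);f=np.array([np.cos(a),np.sin(a)])
s3,s4=cv2.imread("pics/s3.png").astype(int),cv2.imread("pics/s4.png").astype(int)
def tip(s,row):  # subpixel dark->bright crossing along pointer row
    return s[row,440:470].max(1)
for r in(275,276,277): print(r,tip(s3,r)); print(r,tip(s4,r))
p=onz("scene",455,276,.064); print("px per mm",(proj("scene",p+np.r_[f*.01,0])-proj("scene",p))/10)
# pad top edge px shift: rear edges
for s in(s3,s4): print([s[r,425:450].min(1).tolist() for r in(262,)])
for r in (268,276): print("rgb",s4[r,450:466,::-1].tolist())
E
```

```text
275 [ 29  37  27  31  32  28  28  32  27  33  26  21 108 174 178 150 208 234
 215 196 216 239 216 160 160 160 157 154 157 142]
275 [ 40  31  35  32  29  32  35  25  24  20  13  15  18  25  24  20 186 234
 213 193 211 238 215 157 159 158 159 154 159 138]
276 [ 36  35  26  30  27  34  28  32  29  27  29  23  91 178 188 152 193 205
 210 197 210 236 223 173 156 152 156 153 156 157]
276 [ 15  33  32  31  36  27  29  32  16  24  22  22  12  25  29  16 155 203
 211 196 211 235 224 172 152 154 152 152 156 148]
277 [ 33  26  24  24  21  21  25  15  29  31  29  35  59 160 190 154 181 225
 218 195 203 234 230 178 155 154 157 157 157 166]
277 [  5  24  32  28  27  27  26  23  22  18  25  29  44  38  27  13 114 203
 220 195 203 232 229 179 153 153 156 155 158 163]
px per mm [ 0.46532144 -0.01626765]
[[70, 71, 68, 63, 58, 179, 236, 233, 237, 187, 35, 28, 37, 30, 38, 41, 41, 35, 28, 51, 17, 16, 104, 120, 68]]
[[71, 71, 78, 64, 51, 36, 38, 46, 144, 219, 235, 234, 207, 113, 25, 30, 31, 31, 35, 46, 17, 5, 108, 215, 236]]
rgb [[246, 242, 238], [237, 235, 230], [169, 183, 166], [15, 79, 33], [81, 86, 80], [208, 213, 206], [229, 198, 192], [196, 42, 38], [197, 46, 40], [226, 190, 183], [219, 226, 228], [125, 142, 179], [40, 82, 152], [44, 87, 152], [49, 86, 152], [45, 88, 151]]
rgb [[19, 18, 22], [20, 15, 22], [12, 10, 12], [22, 24, 25], [27, 26, 29], [12, 15, 16], [130, 155, 136], [203, 195, 180], [211, 130, 125], [196, 27, 22], [211, 102, 98], [235, 213, 204], [210, 218, 224], [90, 122, 172], [38, 83, 152], [44, 84, 154]]
```

The pointer tip has moved about 7 mm (pad at 7.0–7.6 mm, 8–9 N) and lies over the green, short of the red. The front holes' midpoint lines up with the pad's, and the wrist yaw moment is about 0, so the contact is flush. I'll settle, check and hand in.

```bash
python3 -m pendant '[[[0,0,0],[0,0,0],0],[[0,0,0],[0,0,0],0],[[0,0,0],[0,0,0],0],[[0,0,0],[0,0,0],0],[[0,0,0],[0,0,0],0],[[0,0,0],[0,0,0],0]]'; python3 f.py; python3 - <<'E'
from h import *
a=np.radians(132.6);f=np.array([np.cos(a),np.sin(a)]);l=np.array([-f[1],f[0]])
S=lambda x,y:(385+(x+.5)/7-.5,240+(y+.5)/7-.5); P=lambda x,y:(335+(x+.5)/5-.5,200+(y+.5)/5-.5)
h=np.array([onz("scene",*S(*q),.056)[:2] for q in[(320,201),(346,356)]]);p=np.array([onz("scene",*P(*q),.058)[:2] for q in[(476,306),(509,492)]])
an=lambda d:np.degrees(np.arctan2(d[1],d[0]))+90
d=p.mean(0)-h.mean(0);print("yaw",an(h[0]-h[1]),an(p[0]-p[1]),"lat",d@l*1000,"fwd",d@f*1000)
s=optics.get_image("scene")[:,:,::-1].astype(int);print(s[276,440:470].max(1))
E
```

```text
t: 19.2
tool_pos: [0.6106, 0.1536, 0.0044]
tool_rot: [2.882, -1.249, 0.007]
contact_force: [8.5, -8.9, 1.5]
opening: 0.0273
grip_force: 59.9
F tool [12.31 -0.08 -1.48] adv mm 31.83 yaw -46.88 T [-1.08 -1.14 -0.06]
yaw -47.635716371894574 -47.2016414337412 lat -0.6587623651326828 fwd 1.517533298313814
[ 18  29  31  34  27  25  31  24  27  26  24  15  19  27  19  15 156 203
 206 194 209 236 223 171 154 156 154 155 156 155]
```

```bash
python3 -c "
from station import ctrl; print(ctrl.finish_job())"
```

```text
the job is handed in; nothing more can be done
None
```

The job is handed in: the camera stands lens up at the bottom of the bore, and the gripper is holding the housing against the spring pad, square to about 0.5° and centred within 1 mm, pushing with about 8 N, the pointer over the green band and short of the red.

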